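# Sweep the loose brass weights into their bay

## Task

Clear the measuring table: with your fingertips, sweep the three loose brass disc weights along the table top, lightly and without gripping or lifting them, through the open mouth of the low three-sided aluminium bay, until all three lie flat and wholly inside it. Leave the bobbin, the eraser and the black terminal cap where they are, and finish clear of everything.

Things in the scene. Friction and masses are not known exactly. Their poses are not given: they have to be found in the camera images.
- weight_bay: Low three-sided aluminium rail fixed to the table round a dark floor patch (no step). Origin: floor centre. Own axes: inside x -70 to 70 mm, y -50 to 50 mm; closed at y = +50, OPEN mouth at y = -50. Walls 5 mm thick, 16 mm high; each side wall goes on past the mouth as an outward flare, tip at about x = +-92, y = -75 mm. Fixing lugs reach 15 mm out from the outside of the side walls.
- bobbin: Bystander: small upright spool with black flanges and copper-coloured winding, 31 mm diameter, 24 mm high, loose; leave it. Origin: centre of its underside.
- eraser: Bystander: white eraser in a blue sleeve, 20 (own x) x 42 (own y) x 12 mm, loose; leave it. Origin: centre of its underside.
- cap_nut: Bystander: black domed terminal cap, 24 mm across, 17 mm high, loose; leave it. Origin: centre of its underside.
- weight_0: Brass-coloured disc weight with a radial slot, 33 mm diameter, 10 mm thick, lying flat and loose on the table; the slot does not matter to pushing (it acts as a full disc). Origin: centre of its underside, z up.
- weight_1: Brass-coloured disc weight with a radial slot, 27 mm diameter, 8 mm thick, lying flat and loose on the table; the slot does not matter to pushing (it acts as a full disc). Origin: centre of its underside, z up.
- weight_2: Brass-coloured disc weight with a radial slot, 30 mm diameter, 8 mm thick, lying flat and loose on the table; the slot does not matter to pushing (it acts as a full disc). Origin: centre of its underside, z up.

How it is judged:
By the outcome, as a careful person would: the job done as asked, in the order asked, and still so for the second after the job is handed in, with the robot touching nothing.
It also fails if it takes over 72 s, if anything falls off the work surface, if the arm or the gripper's body presses on something with over 40 N, if the wrist force passes 120 N, or if a joint passes its speed limit or range.

## Robot

A 7-joint arm with a two-finger parallel gripper is mounted at the origin on a cart in front of the work surface, level with it; the furniture and walls round the work are solid. World frame = base frame: x ahead of the robot, y to its left, z up, the work surface at z = 0. Lengths are in m, angles in rad, forces in N, time in s.
With the tool pointing down it reaches from about 0.425 to 0.925 m from the base axis. Payload 6.8 kg.
Tool frame: the origin (TCP) lies midway between the tips of the shut fingers; the grasp point (between the pads) lies 19 mm behind it; y points along the fingers, z is the direction in which the jaws open and shut, and the axes are right-handed (so a half turn about y gives the same grasp; the last joint's range is limited). The gripper opens to 85 mm and grips with 20 to 120 N. Pads are 22 mm wide; open, the fingers measure 114 mm over their backs; the gripper's body (76 mm by 85 mm) begins 54 mm behind the grasp point. The pads swing forward as they close: fully open they stand 13 mm farther back than shut.
Start: joints at [-1.375, 0.477, 0.022, 1.555, -0.011, 1.109, -0.083], TCP at [0.202, 0.644, 0.231] pointing down, gripper open.
Joint ranges: [-2.96, 2.96], [-0.34, 2.1], [-1.41, 1.46], [0.24, 2.44], [-1.37, 4.51], [0.17, 1.92], [-2.96, 2.96]. Speed limits (rad/s): [2.39, 2.39, 3.14, 3.14, 3.14, 3.14, 3.14].

## Interface

Orientations are given as a rotation vector (axis times angle).
In Python, from bench import r gives the robot as it stands.
- The arm moves only by the tool send_rows, never from a script. Its argument "rows" is text: rows parted by semicolons, each of 6 numbers parted by spaces: the shift along the world's x, y, z in m, then the turn, a rotation vector about the world's x, y, z in rad. A call has 1 to 20 rows; each row shifts and turns the commanded pose from where the row before left it; what a row does not reach is not made up. A row lasts 1/10 s, in which the tool goes at most 50 mm and 8.59 degrees, less where a joint would pass 70% of its speed; a pose out of reach is approached as far as the arm can. A call is refused whole if a number of a shift passes 0.05 or a number of a turn 0.15, either way. A call with a gripper value outside its range is refused whole. "grip" is the finger opening in m, from 0 to 0.0854, set as the call begins (left out, the last holds). The fingers move at their own pace and stop on an object; "grip_force" is the grip in N (left out, the last holds). Time passes only in rows, so rows that do not move let the fingers close. It gives the time, the measured TCP pose, the force and the opening at its end, in the units of the state.
- r.get_obs(): the state, without advancing time (a new reading comes with each control period).
- r.grab_frame(name): name is "scene" or "side" or "wrist"; returns a dict with "pixels" (400x640x3 uint8, red, green, blue), "intrinsics" (3x3 intrinsics, pixels), "position" and "orientation" of the camera in the world. Camera axes: x right, y up, looking along -z (the intrinsics and any distortion apply to the point x, -y, -z); pixel columns grow to the right and rows downward; lengths in m; the calibration is good to about 2 mm. A picture is of the moment at which its call begins. There is no depth.
- r.hand_in(): hands the job in, once; it reports no verdict.
The state is a dict: "clock": time; "joints": joint angles; "qvel": joint speeds; "tau": joint torques, N m; "tcp_pos": TCP position; "orientation": TCP orientation; "contact_force": force on the tool from outside, world axes, zero at the start; "moment": the same for the moment, N m; "grip_width": finger opening in m.
Only numpy, scipy, OpenCV 4.12 (cv2) and the standard library are available. Lean on these libraries where they do the work, as an engineer would, in place of code of your own. Each camera call takes 0.05 s, during which the arm holds its last target.

## Working session

There is one attempt and no reset: what is moved stays moved. The work goes in short steps, Python scripts to look and compute and a tool call to move; the robot and the scene stay as the last step left them, time stands still between calls to the robot, and variables do not carry over. Pictures are saved under pics/ and viewed, and the job is handed in when it is done.

Besides the shell and the picture viewer there is one more tool, called by a JSON object that holds its "op" and its "data". send_rows: Moves the arm, as the interface text tells. Its arguments: {"type":"object","properties":{"rows":{"type":"string"},"grip":{"type":"number"},"grip_force":{"type":"number"}},"required":["rows"]}

```bash
mkdir -p pics; ls
python3 - <<'E'
from bench import r
import cv2,pickle
o=r.get_obs()
print(o)
fs={}
for n in ["scene","side","wrist"]:
    f=r.grab_frame(n); fs[n]=f
    cv2.imwrite(f"pics/a_{n}.png",f["pixels"][:,:,::-1]); print(n,{k:v for k,v in f.items() if k!="pixels"})
pickle.dump(fs,open("a.pkl","wb"))
E
```

```text
pics
{'clock': 0.0, 'joints': array([-1.37512875,  0.47782368,  0.02231524,  1.5564935 , -0.01150507,
        1.10928148, -0.08309459]), 'qvel': array([-0.00146357,  0.00135824, -0.00135816,  0.00119515,  0.00010489,
        0.00015571, -0.00016962]), 'tau': array([ 2.38900257e-04, -5.96442389e+01,  1.60798699e+00, -2.81197214e+01,
        1.25356915e-02,  9.27346176e-03,  1.40639517e-05]), 'tcp_pos': array([0.20172143, 0.64351236, 0.23029167]), 'orientation': array([-1.55949438,  0.23856365, -0.23831188]), 'contact_force': array([0.65536352, 0.50113881, 0.01796988]), 'moment': array([ 0.00938246,  0.04194334, -0.06365226]), 'grip_width': 0.08538533420822536}
scene {'intrinsics': array([[471.37304897,   0.        , 318.40785507],
       [  0.        , 471.37304897, 197.20484139],
       [  0.        ,   0.        ,   1.        ]]), 'position': array([-0.03473293,  0.56709177,  0.42281794]), 'orientation': array([ 0.57135349, -1.28320898, -2.03857478])}
side {'intrinsics': array([[409.02217641,   0.        , 318.65236634],
       [  0.        , 409.02217641, 197.88076534],
       [  0.        ,   0.        ,   1.        ]]), 'position': array([ 0.32157453, -0.597048  ,  0.61748007]), 'orientation': array([ 0.83290479, -0.17585936, -0.3766325 ])}
wrist {'intrinsics': array([[289.56500348,   0.        , 319.00187184],
       [  0.        , 289.56500348, 204.53523163],
       [  0.        ,   0.        ,   1.        ]]), 'position': array([0.13397242, 0.66508536, 0.37377629]), 'orientation': array([-0.23909382, -0.17399033,  1.25952101])}
```

View pics/a_scene.png

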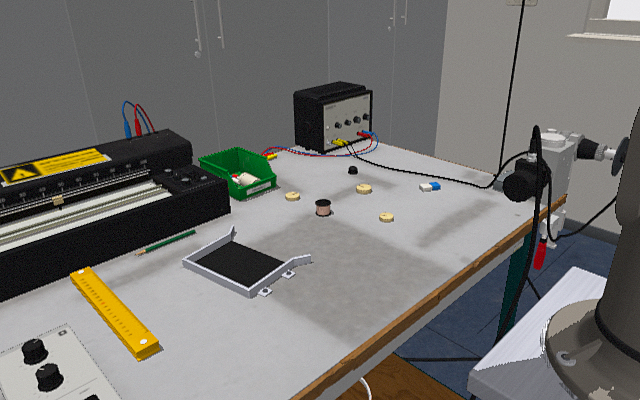

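View pics/a_side.png

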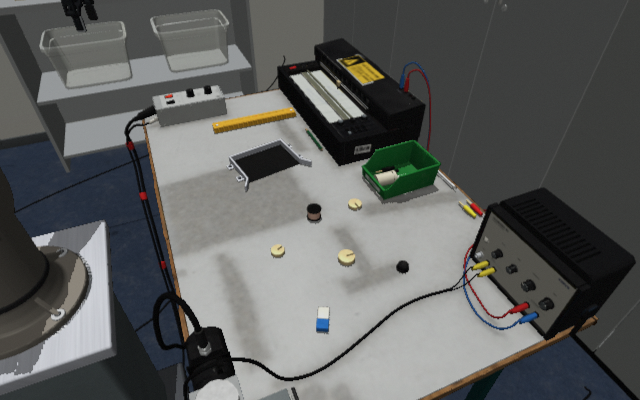

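View pics/a_wrist.png

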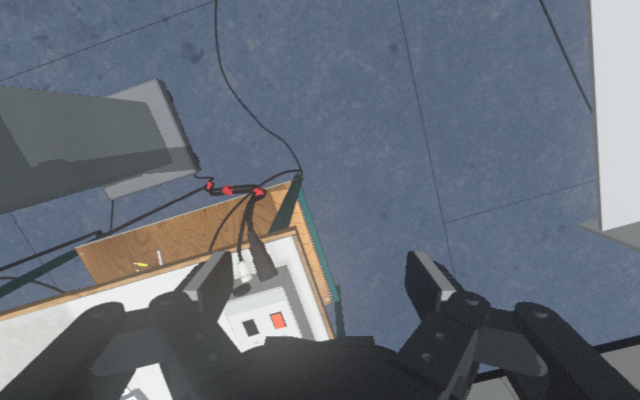

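The scene view shows the bay's dark floor near (240,263), brass discs near (292,196), (363,188) and (387,217), the bobbin at (323,208), the cap at (353,170) and the eraser at (430,187). The side view shows the same things, with discs at (355,203), (346,257) and (278,250). Next I'll measure them.

```bash
cat > h.py <<'E'
import numpy as np,cv2
from scipy.spatial.transform import Rotation as R
def ray(f,uv,z):
    uv=np.atleast_2d(uv).astype(float);K=f["intrinsics"]
    d=np.c_[(uv[:,0]-K[0,2])/K[0,0],-(uv[:,1]-K[1,2])/K[1,1],-np.ones(len(uv))]
    d=R.from_rotvec(f["orientation"]).apply(d);p=f["position"]
    return p+d*((z-p[2])/d[:,2])[:,None]
def proj(f,P):
    P=np.atleast_2d(P);K=f["intrinsics"]
    c=R.from_rotvec(f["orientation"]).inv().apply(P-f["position"])
    return np.c_[K[0,2]+K[0,0]*c[:,0]/-c[:,2],K[1,2]-K[1,1]*c[:,1]/-c[:,2]]
def brass(f,z=0.009,amin=12):
    h=cv2.cvtColor(f["pixels"],cv2.COLOR_RGB2HSV)
    m=cv2.inRange(h,(15,40,120),(32,150,255))
    m=cv2.morphologyEx(m,cv2.MORPH_CLOSE,np.ones((3,3)))
    out=[]
    for c in cv2.findContours(m,cv2.RETR_EXTERNAL,cv2.CHAIN_APPROX_NONE)[0]:
        if cv2.contourArea(c)<amin: continue
        w=ray(f,c[:,0]+0.0,z)[:,:2]
        (cx,cy),rad=cv2.minEnclosingCircle(w.astype(np.float32))
        out.append((c[:,0].mean(0).round(1),np.round([cx,cy,rad*2],4),w.mean(0).round(4)))
    return out
E
python3 - <<'E'
import pickle,cv2,numpy as np
from h import *
fs=pickle.load(open("a.pkl","rb"))
for n in ["scene","side"]:
    print(n)
    for o in brass(fs[n]):
        if np.abs(o[1][0])<1.2 and o[1][2]<.06: print(*o)
a=fs["scene"]["pixels"][150:310,170:450,::-1];b=fs["side"]["pixels"][130:340,210:450,::-1]
cv2.imwrite("pics/b1.png",cv2.resize(a,None,fx=2.8,fy=2.8,interpolation=cv2.INTER_CUBIC))
cv2.imwrite("pics/b2.png",cv2.resize(b,None,fx=2.8,fy=2.8,interpolation=cv2.INTER_CUBIC))
E
```

```text
scene
[307.8 388.5] [0.2572 0.3166 0.0424] [0.2556 0.3164]
[382.7 331.3] [0.2531 0.1854 0.0439] [0.2562 0.1855]
[441.8 286.2] [0.2591 0.0479 0.0294] [0.2566 0.0496]
[385.9 216.6] [ 0.4552 -0.065   0.0398] [ 0.4537 -0.0657]
[ 57.4 199.4] [0.9961 0.3524 0.0495] [0.995 0.351]
[291.7 195.9] [ 0.652  -0.0026  0.0445] [ 0.6526 -0.0024]
[363.2 188.2] [ 0.57   -0.1344  0.0519] [ 0.5714 -0.1349]
side
[183.1 326.5] [ 0.261  -0.1747  0.0519] [ 0.2621 -0.1746]
[346.1 255.7] [ 0.5774 -0.1417  0.0356] [ 0.5774 -0.1423]
[277.4 249.5] [ 0.4601 -0.0758  0.0297] [ 0.4598 -0.0758]
[354.7 202.8] [ 0.6621 -0.0133  0.0338] [ 0.6618 -0.0125]
```

View pics/b1.png

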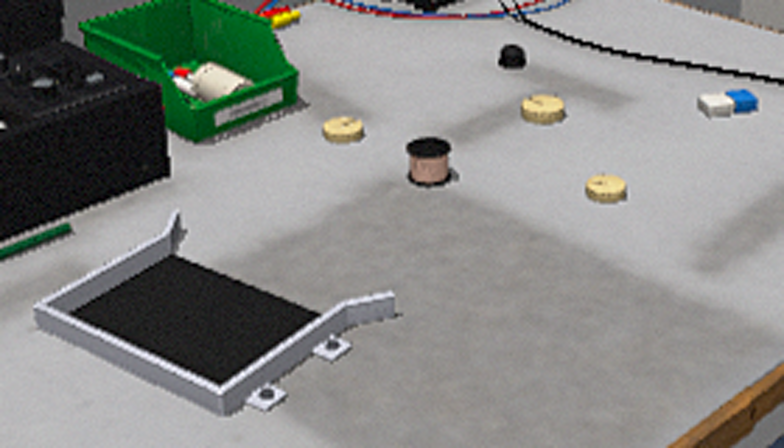

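View pics/b2.png

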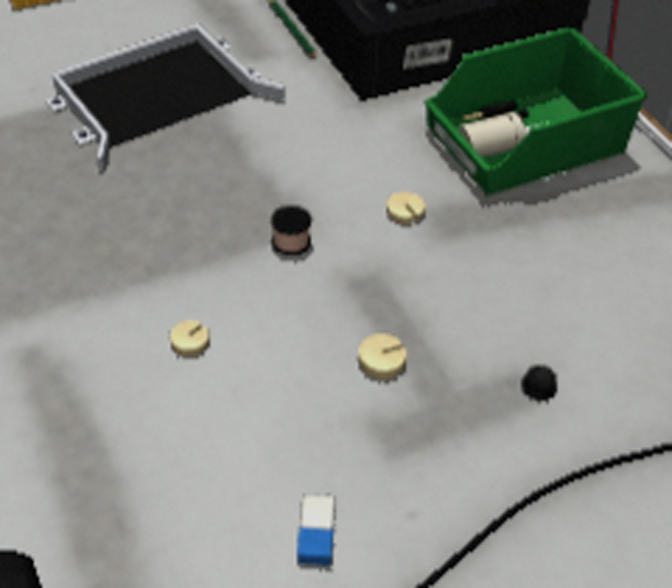

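Bay, bobbin, cap and eraser show clearly in both crops. I'll pin down the bay pose from the dark floor patch, and the objects by crossing rays from the two views.

Run:
```python
import pickle,cv2,numpy as np
from h import *
fs=pickle.load(open("a.pkl","rb"))
def tri(a,b):
    p=[];d=[]
    for n,uv in(("scene",a),("side",b)):
        f=fs[n];q=ray(f,uv,0)[0];p.append(f["position"]);v=q-f["position"];d.append(v/np.linalg.norm(v))
    A=sum(np.eye(3)-np.outer(x,x) for x in d);bb=sum((np.eye(3)-np.outer(x,x))@y for x,y in zip(d,p))
    return np.linalg.solve(A,bb)
# blob centroids
def blobs(f,lo,hi,box,amin=10):
    h=cv2.cvtColor(f["pixels"],cv2.COLOR_RGB2HSV);m=cv2.inRange(h,lo,hi);k=np.zeros_like(m);x0,y0,x1,y1=box;k[y0:y1,x0:x1]=m[y0:y1,x0:x1]
    return k
for nm,a,b in(("A",(291.7,195.9),(354.7,202.8)),("B",(363.2,188.2),(346.1,255.7)),("C",(385.9,216.6),(277.4,249.5))): 
    print(nm,tri(a,b).round(4),ray(fs["scene"],a,.0045)[0].round(4),ray(fs["side"],b,.0045)[0].round(4))
for n,box in(("scene",(180,235,300,300)),("side",(230,140,310,190))):
    m=blobs(fs[n],(0,0,0),(180,255,62),box)
    c=max(cv2.findContours(m,cv2.RETR_EXTERNAL,cv2.CHAIN_APPROX_NONE)[0],key=cv2.contourArea)
    q=cv2.approxPolyDP(cv2.convexHull(c),4,True)[:,0]; print(n,cv2.contourArea(c),q.tolist(),ray(fs[n],q,0)[:,:2].round(3).tolist())
    w=ray(fs[n],c[:,0],0)[:,:2].astype(np.float32);print(cv2.minAreaRect(w))
for n,nm,box in(("scene","cap",(343,160,362,178)),("side","cap",(393,257,413,277)),("scene","bob",(310,195,336,220)),("side","bob",(300,200,326,225))):
    m=blobs(fs[n],(0,0,0),(180,255,70 if nm=="cap" else 140),box);y,x=np.where(m>0);print(n,nm,x.min(),x.max(),y.min(),y.max(),x.mean(),y.mean())
for n,box in(("scene",(415,178,445,195)),("side",(312,300,335,336))):
    m=blobs(fs[n],(90,100,60),(130,255,255),box);y,x=np.where(m>0);print(n,"blue",x.mean(),y.mean(),ray(fs[n],(x.mean(),y.mean()),.008))
```

```text
A [ 0.6627 -0.0096  0.0044] [ 0.66   -0.0085  0.0045] [ 0.6642 -0.0084  0.0045]
B [ 0.5776 -0.1408  0.0058] [ 0.5779 -0.1423  0.0045] [ 0.5791 -0.1391  0.0045]
C [ 0.46   -0.0727  0.0045] [ 0.4589 -0.0724  0.0045] [ 0.4609 -0.072   0.0045]
scene 2010.5 [[195, 261], [232, 241], [283, 262], [247, 286]] [[0.59, 0.264], [0.6, 0.183], [0.483, 0.163], [0.471, 0.244]]
((0.5358859300613403, 0.2134224772453308), (0.12322541326284409, 0.0840347558259964), 10.13205623626709)
side 1224.0 [[299, 163], [247, 189], [235, 160], [280, 144]] [[0.605, 0.184], [0.457, 0.136], [0.46, 0.258], [0.589, 0.282]]
((0.5225954651832581, 0.20935235917568207), (0.15390938520431519, 0.12335798889398575), 9.420365333557129)
scene cap 348 357 166 173 352.5 169.93548387096774
side cap 396 408 261 272 402.2916666666667 266.6
scene bob 315 333 199 217 323.5052631578947 206.8736842105263
side bob 300 321 200 223 310.81962864721487 211.16710875331566
scene blue 435.04918032786884 185.327868852459 [[ 0.47104466 -0.25497625  0.008     ]]
side blue 322.1788079470199 324.64900662251654 [[ 0.47535819 -0.26064234  0.008     ]]
```

Run:
```python
import pickle,cv2,numpy as np
from h import *
fs=pickle.load(open("a.pkl","rb"))
s=fs["scene"];d=fs["side"]
for nm,uv in(("backfar",(183.2,260)),("backnear",(249.3,288.6)),("tipfar",(233.6,226)),("tipnear",(310.4,254.6))): print(nm,ray(s,uv,.016)[0,:2].round(3))
for nm,uv in(("backnear",(230.4,156.8)),("backfar",(280.4,140)),("tipnear",(246.8,180)),("tipfar",(311,162))): print(nm,ray(d,uv,.016)[0,:2].round(3))
def draw(f,c,yaw,n):
    im=f["pixels"][:,:,::-1].copy();
    im=cv2.resize(im,None,fx=4,fy=4,interpolation=cv2.INTER_CUBIC)
    M=np.array([[np.cos(yaw),-np.sin(yaw)],[np.sin(yaw),np.cos(yaw)]])
    P=np.array([[-92,-75],[-70,-50],[-70,50],[70,50],[70,-50],[92,-75]])/1000@M.T+c
    for z,col in((0,(0,0,255)),(.016,(0,255,0))):
        q=proj(f,np.c_[P,np.full(6,z)])*4+1.5
        cv2.polylines(im,[q.round().astype(int)],False,col,1)
    x0,y0=(proj(f,[*c,0])[0]*4).astype(int)
    cv2.imwrite(n,im[max(0,y0-200):y0+200,x0-300:x0+300])
c=np.array([.536,.21]);yaw=np.radians(9.5)
draw(s,c,yaw,"pics/c1.png");draw(d,c,yaw,"pics/c2.png")
```

```text
backfar [0.582 0.287]
backnear [0.444 0.258]
tipfar [0.619 0.165]
tipnear [0.449 0.133]
backnear [0.449 0.253]
backfar [0.589 0.277]
tipnear [0.462 0.149]
tipfar [0.626 0.156]
```

View pics/c1.png

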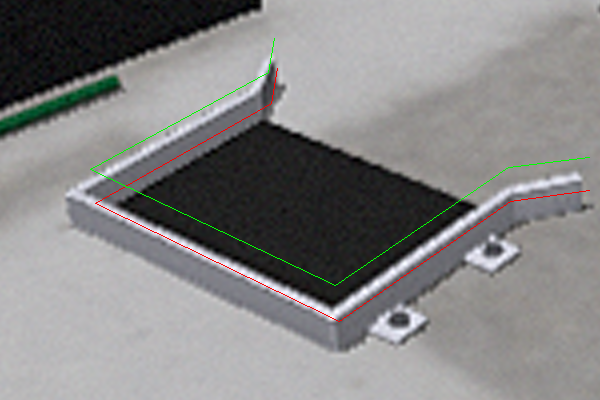

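View pics/c2.png

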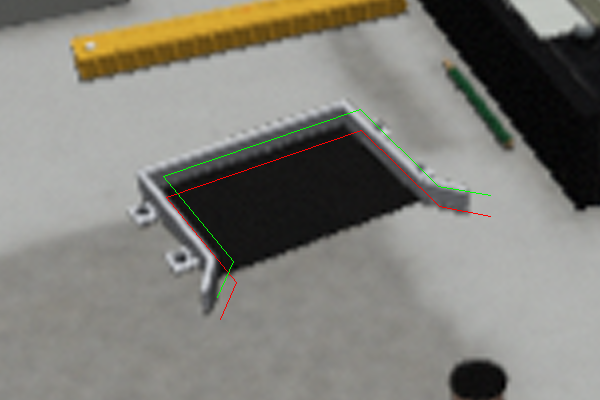

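```bash
cat >> h.py <<'E'
def draw(f,c,yaw,n):
    im=cv2.resize(f["pixels"][:,:,::-1].copy(),None,fx=4,fy=4,interpolation=cv2.INTER_CUBIC)
    M=np.array([[np.cos(yaw),-np.sin(yaw)],[np.sin(yaw),np.cos(yaw)]])
    P=np.array([[-92,-75],[-70,-50],[-70,50],[70,50],[70,-50],[92,-75]])/1000@M.T+c
    for z,col in((0,(0,0,255)),(.016,(0,255,0))):
        q=proj(f,np.c_[P,np.full(6,z)])*4+1.5
        cv2.polylines(im,[q.round().astype(int)],False,col,1)
    x0,y0=(proj(f,[*c,0])[0]*4).astype(int)
    a=im[max(0,y0-150):y0+150,x0-300:x0+300];return a
E
python3 - <<'E'
import pickle
from h import *
fs=pickle.load(open("a.pkl","rb"))
c=np.array([.5255,.215]);y=np.radians(10)
cv2.imwrite("pics/d1.png",np.vstack([draw(fs[n],c,y,0) for n in("scene","side")]))
E
```

```text
(no output)
```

View pics/d1.png

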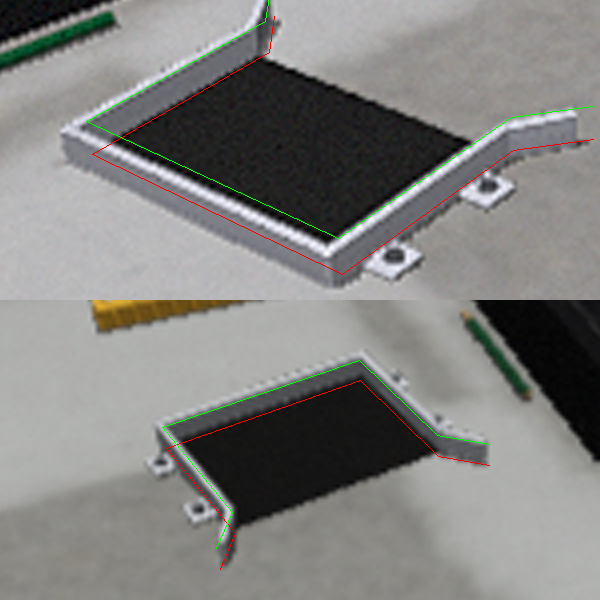

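The overlay with the bay at (0.5255, 0.215) and yaw 10° fits both views within about 2 mm. Now the bystanders, surrounding furniture and tool axes.

Run:
```python
import pickle
from h import *
fs=pickle.load(open("a.pkl","rb"));s=fs["scene"];d=fs["side"]
print("bob",ray(s,(323,208),.012)[0],ray(d,(314,212.5),.012)[0])
print("cap",ray(s,(352.7,170),.008)[0],ray(d,(402.3,266.8),.008)[0])
print("eraser",ray(s,(430,187),.006)[0],ray(d,(322.7,319),.006)[0])
# furniture: bin corners, comparator
for nm,uv in(("bin near",(277,190)),("bin left",(232,198)),("comp",(230,214))): print(nm,ray(s,uv,0)[0].round(3))
for nm,uv in(("binL",(363,176)),("binR",(383,199)),("comp",(339,163))): print(nm,ray(d,uv,0)[0].round(3))
print(R.from_rotvec([-1.55949438,  0.23856365, -0.23831188]).as_matrix().round(3))
M=R.from_rotvec(np.array([0,0,1])*0)
c=np.array([.5255,.215]);y=np.radians(10)
T=lambda a,b:(c+np.array([[np.cos(y),-np.sin(y)],[np.sin(y),np.cos(y)]])@[a,b]).round(4)
for p in[(-40,-100),(-40,-12),(-40,10),(0,-100),(0,-12),(0,10),(40,-100),(40,-12),(40,10)]: print(p,T(p[0]/1e3,p[1]/1e3))
```

```text
bob [ 0.56072434 -0.00410219  0.012     ] [ 0.56534223 -0.00944527  0.012     ]
cap [ 0.65991745 -0.1981413   0.008     ] [ 0.66361456 -0.20756896  0.008     ]
eraser [ 0.47622302 -0.24391115  0.006     ] [ 0.48092503 -0.25010006  0.006     ]
bin near [ 0.714 -0.012  0.   ]
bin left [0.751 0.08  0.   ]
comp [0.691 0.126 0.   ]
binL [0.729 0.075 0.   ]
binR [ 0.732 -0.017  0.   ]
comp [0.698 0.145 0.   ]
[[ 0.954 -0.     0.299]
 [-0.299 -0.002  0.954]
 [ 0.    -1.    -0.002]]
(-40, -100) [0.5035 0.1096]
(-40, -12) [0.4882 0.1962]
(-40, 10) [0.4844 0.2179]
(0, -100) [0.5429 0.1165]
(0, -12) [0.5276 0.2032]
(0, 10) [0.5238 0.2248]
(40, -100) [0.5823 0.1235]
(40, -12) [0.567  0.2101]
(40, 10) [0.5632 0.2318]
```

Run:
```python
import pickle,cv2
fs=pickle.load(open("a.pkl","rb"))
d=fs["side"]["pixels"][:,:,::-1]
cv2.imwrite("pics/e.png",cv2.resize(d[0:250,0:400],None,fx=2,fy=2))
```

```text
(no output)
```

View pics/e.png

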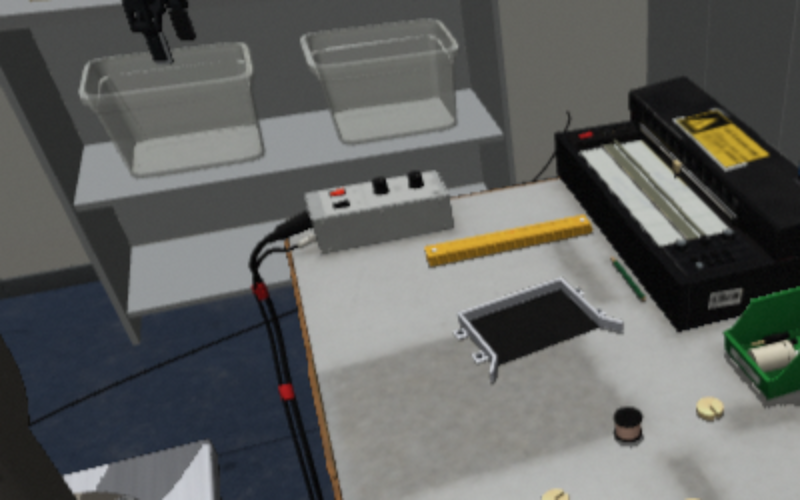

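Bobbin is at about (0.563,-0.007), the cap at (0.662,-0.203) and the eraser at (0.479,-0.247). The discs are A (0.662,-0.009), B (0.578,-0.141) and C (0.460,-0.072).

I'll push each disc in the shallow notch between fingers held about 20 mm open, so it isn't gripped. First I move high to a point behind A.

{"op": "send_rows", "data": {"rows": "0.0243 -0.035 0 0 0 -0.038;0.0243 -0.035 0 0 0 -0.038;0.0243 -0.035 0 0 0 -0.038;0.0243 -0.035 0 0 0 -0.038;0.0243 -0.035 0 0 0 -0.038;0.0243 -0.035 0 0 0 -0.038;0.0243 -0.035 0 0 0 -0.038;0.0243 -0.035 0 0 0 -0.038;0.0243 -0.035 0 0 0 -0.038;0.0243 -0.035 0 0 0 -0.038;0.0243 -0.035 0 0 0 -0.038;0.0243 -0.035 0 0 0 -0.038;0.0243 -0.035 0 0 0 -0.038;0.0243 -0.035 0 0 0 -0.038;0.0243 -0.035 0 0 0 -0.038;0.0243 -0.035 0 0 0 -0.038;0.0243 -0.035 0 0 0 -0.038;0.0243 -0.035 0 0 0 -0.038;0.0243 -0.035 0 0 0 -0.038;0.0243 -0.035 0 0 0 -0.038", "grip": 0.02, "grip_force": 20}}

```text
clock: 2.15
tcp_pos: [0.6886, -0.0572, 0.231]
orientation: [-1.407, 0.83, -0.829]
contact_force: [0.4, 0.1, 0.3]
grip_width: 0.0201
```

{"op": "send_rows", "data": {"rows": "0 0 -0.02 0 0 0;0 0 -0.03 0 0 0;0 0 -0.03 0 0 0;0 0 -0.03 0 0 0;0 0 -0.02 0 0 0;0 0 0 0 0 0;0 0 0 0 0 0"}}

```text
clock: 2.85
tcp_pos: [0.688, -0.056, 0.1015]
orientation: [-1.408, 0.828, -0.828]
contact_force: [1.0, -0.2, 0.8]
grip_width: 0.02
```

```bash
cat > look.py <<'E'
import sys,cv2,pickle
from bench import r
from h import *
o=r.get_obs();print(o["clock"],o["tcp_pos"].round(4),o["contact_force"].round(2),o["grip_width"],o["joints"].round(2))
M=R.from_rotvec(o["orientation"]).as_matrix();print("jaw deg",np.degrees(np.arctan2(M[1,2],M[0,2])).round(2),"down",M[:,1].round(3))
t=sys.argv[1];fs={}
for n in sys.argv[2:]:
    f=r.grab_frame(n);fs[n]=f;cv2.imwrite(f"pics/{t}_{n}.png",f["pixels"][:,:,::-1])
    for b in brass(f,.0045):
        if .4<b[2][0]<.75 and -.3<b[2][1]<.3: print(n,b[0],b[2],b[1][2])
pickle.dump(fs,open(t+".pkl","wb"))
E
python3 look.py f1 wrist side
```

```text
2.85 [ 0.688  -0.056   0.1015] [ 0.98 -0.16  0.81] 0.019983845586136632 [-0.28  0.66  0.4   1.64 -0.31  0.9   0.75]
jaw deg 29.05 down [-0. -0. -1.]
wrist [159.9 233.1] [ 0.5751 -0.1461] 0.0341
wrist [317.5 151.5] [ 0.6626 -0.0155] 0.0283
wrist [44.4 94.3] [ 0.4554 -0.0805] 0.0272
wrist [50.6 81.6] [ 0.4572 -0.069 ] 0.0193
side [346.  255.9] [ 0.5788 -0.1393] 0.0361
side [277.2 249.7] [ 0.4604 -0.0722] 0.03
side [354.5 202.9] [ 0.6637 -0.0083] 0.0341
```

View pics/f1_wrist.png

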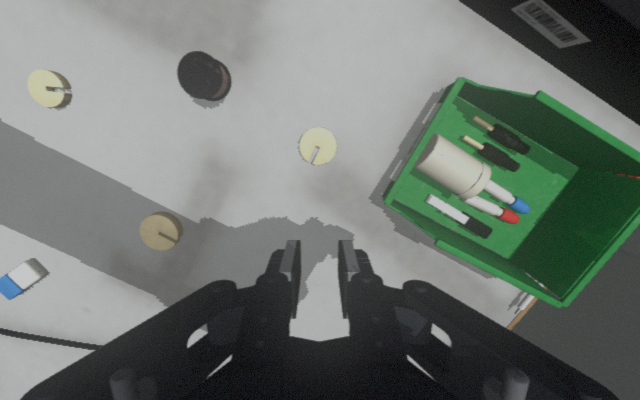

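View pics/f1_side.png

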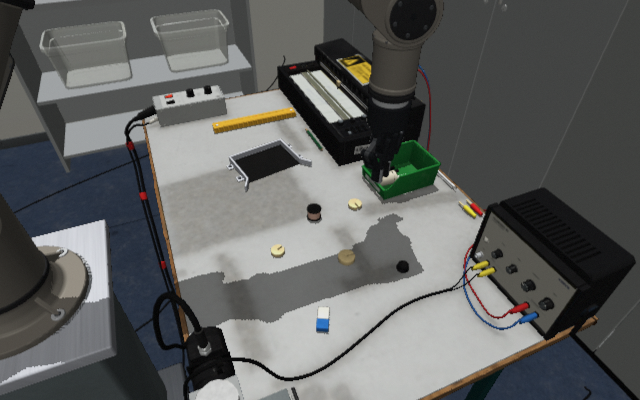

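Wrist view: disc A is at (318,146), centred ahead of the fingertips at about (318,240). The bin's near corner is at (388,195), close on the right, so I'll start with a straighter heading of about 103°, away from the bin. Next comes a smooth disc path.

```bash
cat > plan.py <<'E'
import numpy as np
from scipy.interpolate import CubicSpline, PchipInterpolator
def plan(way,h0,h1,tcp,jaw,L,step=.009,gap=.012):
    way=np.array(way);s=np.r_[0,np.cumsum(np.hypot(*np.diff(way,axis=0).T))]
    t0=[np.cos(np.radians(h0)),np.sin(np.radians(h0))];t1=[np.cos(np.radians(h1)),np.sin(np.radians(h1))]
    sp=CubicSpline(s,way,bc_type=((1,t0),(1,t1)))
    n=int(np.ceil(s[-1]/step));u=np.linspace(0,s[-1],n+1)
    p=sp(u);d=sp(u,1);d/=np.hypot(*d.T)[:,None];h=np.unwrap(np.arctan2(d[:,1],d[:,0]))
    T=p-L*d
    pose=np.c_[T,h];cur=np.r_[tcp,np.radians(jaw+90)]
    print("to contact",(pose[0]-cur).round(4))
    inc=np.diff(pose,axis=0)
    # round with carry
    out=[];acc=np.zeros(3);tot=np.zeros(3)
    for i in inc:
        tot+=i;v=np.round(tot-acc,4);v[2]=np.round(v[2],3);acc+=v;out.append(v)
    for k in range(0,len(out),20): print(";".join("%g %g 0 0 0 %g"%tuple(v) for v in out[k:k+20]),"\n")
    print("disc",p[::4].round(3).tolist());print("head",np.degrees(h[::4]).round(0).tolist(),"end tcp",pose[-1].round(4))
E
python3 - <<'E'
from plan import *
plan([(.6625,-.009),(.645,.030),(.582,.125),(.564,.226)],108,100,(.6737,-.0577),13,.022)
E
```

```text
to contact [-0.0044  0.0278  0.0873]
-0.002 0.0088 0 0 0 0.044;-0.0024 0.0086 0 0 0 0.045;-0.0028 0.0086 0 0 0 0.046;-0.0032 0.0085 0 0 0 0.046;-0.0036 0.0083 0 0 0 0.047;-0.004 0.0081 0 0 0 0.041;-0.0046 0.0078 0 0 0 0.031;-0.0049 0.0077 0 0 0 0.022;-0.0052 0.0074 0 0 0 0.014;-0.0055 0.0073 0 0 0 0.004;-0.0055 0.0071 0 0 0 -0.005;-0.0057 0.0071 0 0 0 -0.014;-0.0057 0.007 0 0 0 -0.024;-0.0056 0.007 0 0 0 -0.032;-0.0055 0.007 0 0 0 -0.043;-0.0053 0.007 0 0 0 -0.053;-0.005 0.0073 0 0 0 -0.063;-0.0047 0.0075 0 0 0 -0.071;-0.0041 0.0079 0 0 0 -0.063;-0.0034 0.0082 0 0 0 -0.053 

-0.0028 0.0085 0 0 0 -0.043;-0.0022 0.0087 0 0 0 -0.034;-0.0018 0.0088 0 0 0 -0.024;-0.0015 0.009 0 0 0 -0.015;-0.0012 0.009 0 0 0 -0.006;-0.0009 0.009 0 0 0 0.002;-0.0008 0.0091 0 0 0 0.012;-0.0008 0.009 0 0 0 0.02;-0.0008 0.009 0 0 0 0.029 

disc [[0.662, -0.009], [0.648, 0.024], [0.629, 0.054], [0.607, 0.083], [0.588, 0.113], [0.576, 0.146], [0.57, 0.181], [0.565, 0.217]]
head [108.0, 118.0, 126.0, 126.0, 118.0, 103.0, 97.0, 98.0] end tcp [0.5678 0.2043 1.7453]
```

{"op": "send_rows", "data": {"rows": "-0.005 -0.0005 0 0 0 -0.094;-0.005 -0.0005 0 0 0 -0.094;-0.0043 -0.0007 -0.02 0 0 -0.092;0 0 -0.03 0 0 0;0 0 -0.02 0 0 0;0 0 -0.015 0 0 0;0 0 -0.005 0 0 0;0 0 -0.005 0 0 0;0 0 -0.002 0 0 0;0 0 0 0 0 0;0 0 0 0 0 0"}}

```text
clock: 4.05
tcp_pos: [0.6741, -0.0577, 0.005]
orientation: [-1.307, 1.04, -1.041]
contact_force: [-0.0, -0.2, 0.3]
grip_width: 0.0204
```

```bash
python3 look.py f2 wrist side
python3 - <<'E'
import pickle,cv2,numpy as np
f=pickle.load(open("f2.pkl","rb"))
a=f["side"]["pixels"][120:240,290:450,::-1];cv2.imwrite("pics/f2z.png",cv2.resize(a,None,fx=5,fy=5,interpolation=cv2.INTER_CUBIC))
E
```

```text
4.05 [ 0.6741 -0.0577  0.005 ] [-0.02 -0.19  0.29] 0.020419219155172225 [-0.28  0.78  0.41  1.71 -0.43  0.74  0.56]
jaw deg 13.0 down [ 0.001 -0.    -1.   ]
wrist [107.2 339.1] [ 0.5621 -0.1388] 0.0208
wrist [318.2 175.3] [ 0.6621 -0.0147] 0.0303
side [346. 256.] [ 0.5787 -0.1395] 0.0347
side [277.2 249.7] [ 0.4604 -0.0722] 0.0295
side [351.2 204.6] [ 0.6544 -0.0107] 0.029
```

View pics/f2z.png

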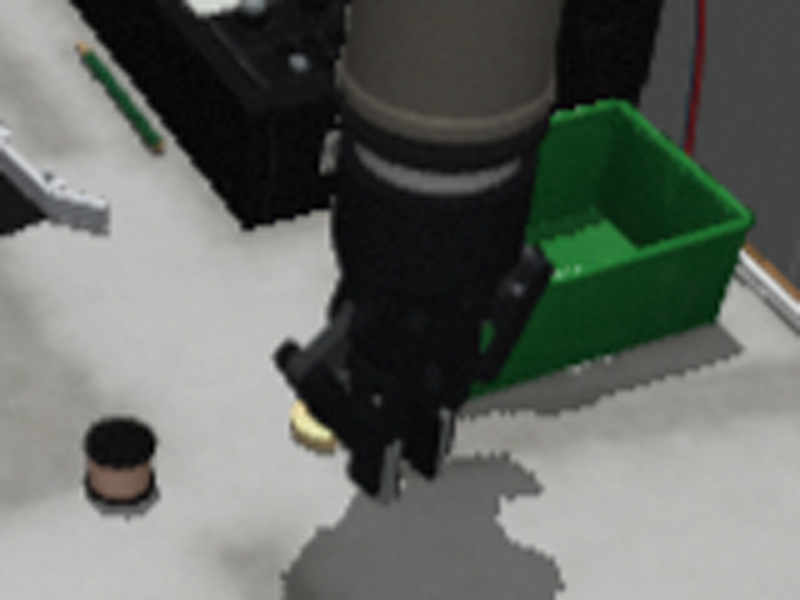

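View pics/f2_wrist.png

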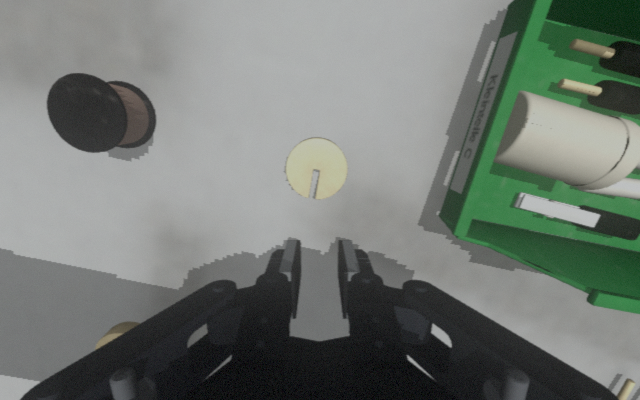

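Wrist view: disc A is at (317,168), straight ahead of the finger gap at column 319, and the linkage is clear of the bin. I'll lower 2 mm, close up to the disc and start the push.

{"op": "send_rows", "data": {"rows": "0 0 -0.002 0 0 0;0 0 0 0 0 0;-0.0011 0.007 0 0 0 0.022;-0.0011 0.007 0 0 0 0.022;-0.0011 0.007 0 0 0 0.022;-0.0011 0.0068 0 0 0 0.021;-0.002 0.0088 0 0 0 0.044;-0.0024 0.0086 0 0 0 0.045;-0.0028 0.0086 0 0 0 0.046;-0.0032 0.0085 0 0 0 0.046;0 0 0 0 0 0"}}

```text
clock: 5.25
tcp_pos: [0.6582, 0.0069, 0.0022]
orientation: [-1.404, 0.835, -0.833]
contact_force: [-0.1, 0.1, -0.9]
grip_width: 0.0199
```

```bash
python3 look.py f3 wrist
```

```text
5.25 [0.6582 0.0069 0.0022] [-0.06  0.07 -0.89] 0.019885237136377968 [-0.34  0.75  0.34  1.76 -0.36  0.7   0.69]
jaw deg 28.59 down [-0.001  0.001 -1.   ]
wrist [317.4 225.5] [0.6472 0.0228] 0.0303
wrist [317.8 195.4] [0.6397 0.0371] 0.0266
```

View pics/f3_wrist.png

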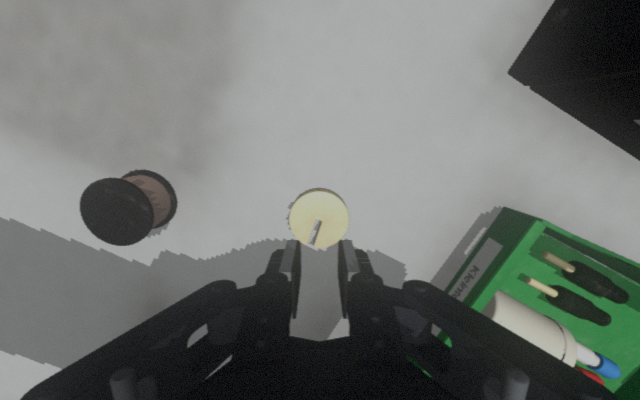

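The disc sits centred at the fingertips, at (318,218), and has moved with them. I'll continue.

{"op": "send_rows", "data": {"rows": "-0.0036 0.0083 0 0 0 0.047;-0.004 0.0081 0 0 0 0.041;-0.0046 0.0078 0 0 0 0.031;-0.0049 0.0077 0 0 0 0.022;-0.0052 0.0074 0 0 0 0.014;-0.0055 0.0073 0 0 0 0.004;-0.0055 0.0071 0 0 0 -0.005;-0.0057 0.0071 0 0 0 -0.014;-0.0057 0.007 0 0 0 -0.024;-0.0056 0.007 0 0 0 -0.032;-0.0055 0.007 0 0 0 -0.043;-0.0053 0.007 0 0 0 -0.053;0 0 0 0 0 0"}}

```text
clock: 6.6
tcp_pos: [0.5966, 0.0953, 0.0021]
orientation: [-1.4, 0.847, -0.845]
contact_force: [0.7, -0.7, -0.2]
grip_width: 0.0199
```

```bash
python3 look.py f4 wrist
```

```text
6.6 [0.5966 0.0953 0.0021] [ 0.75 -0.66 -0.24] 0.019927662129188083 [-0.52  0.69  0.35  1.89 -0.38  0.63  0.55]
jaw deg 27.71 down [-0.001  0.001 -1.   ]
wrist [  4.4 392.4] [ 0.465  -0.0762] 0.0128
wrist [318.5 225.2] [0.5862 0.1118] 0.0309
wrist [317.2 195.4] [0.5782 0.1256] 0.0266
```

View pics/f4_wrist.png

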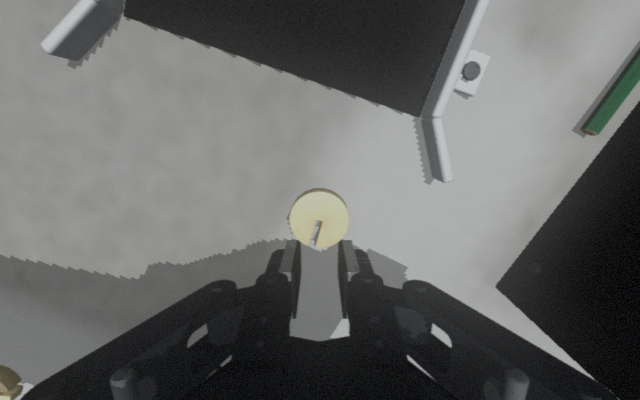

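The disc is still centred at (318,218) and lined up inside the right flare, whose tip is at (445,180). Now it goes into the bay.

{"op": "send_rows", "data": {"rows": "-0.005 0.0073 0 0 0 -0.063;-0.0047 0.0075 0 0 0 -0.071;-0.0041 0.0079 0 0 0 -0.063;-0.0034 0.0082 0 0 0 -0.053;-0.0028 0.0085 0 0 0 -0.043;-0.0022 0.0087 0 0 0 -0.034;-0.0018 0.0088 0 0 0 -0.024;-0.0015 0.009 0 0 0 -0.015;-0.0012 0.009 0 0 0 -0.006;-0.0009 0.009 0 0 0 0.002;-0.0008 0.009 0 0 0 0.012;-0.0008 0.008 0 0 0 0.02;-0.0008 0.006 0 0 0 0.02;-0.0005 0.003 0 0 0 0;0 0.001 0 0 0 0;0 0 0 0 0 0"}}

```text
clock: 8.25
tcp_pos: [0.5672, 0.2043, 0.0023]
orientation: [-1.283, 1.087, -1.087]
contact_force: [-0.2, 0.8, 0.4]
grip_width: 0.0199
```

```bash
python3 look.py f5 wrist
```

```text
8.25 [0.5672 0.2043 0.0023] [-0.15  0.78  0.4 ] 0.01990508406297161 [-0.77  0.7   0.44  1.9  -0.48  0.64  0.13]
jaw deg 9.44 down [-0. -0. -1.]
wrist [318.2 221.9] [0.5617 0.2242] 0.0328
```

View pics/f5_wrist.png

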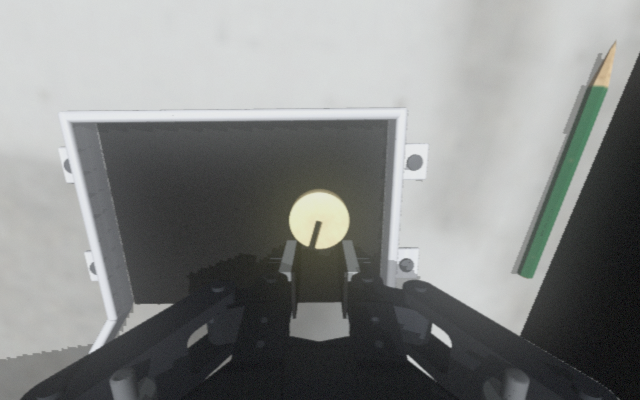

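Disc A is in the bay at (319,219) in the wrist view, with walls visible all round. I'll back off, rise and go behind disc C.

Run:
```python
from plan import *
c=np.array([.5255,.215]);y=np.radians(10)
T=lambda a,b:tuple(c+np.array([[np.cos(y),-np.sin(y)],[np.sin(y),np.cos(y)]])@[a/1e3,b/1e3])
C=(.460,-.0724);print(T(-3,-95),T(-3,0))
h=64;st=np.array(C)-.05*np.array([np.cos(np.radians(h)),np.sin(np.radians(h))]);print("start",st.round(4))
print("from",(st-[.5704,.1848]).round(4),"turn",np.radians(h-90-9.44))
plan([C,T(-3,-95),T(-3,0)],h,100,st,h-90,.022)
```

```text
(np.float64(0.5390421536193217), np.float64(0.12092231893083945)) (np.float64(0.5225455767409634), np.float64(0.21447905546699922))
start [ 0.4381 -0.1173]
from [-0.1323 -0.3021] turn -0.6185446869067903
to contact [0.0123 0.0252 0.    ]
0.0037 0.0082 0 0 0 -0.018;0.0038 0.0082 0 0 0 -0.015;0.0042 0.0082 0 0 0 -0.012;0.0042 0.0081 0 0 0 -0.008;0.0045 0.0082 0 0 0 -0.005;0.0045 0.0081 0 0 0 -0.002;0.0046 0.0081 0 0 0 0.002;0.0046 0.0081 0 0 0 0.004;0.0047 0.008 0 0 0 0.008;0.0046 0.0081 0 0 0 0.01;0.0046 0.0081 0 0 0 0.014;0.0044 0.008 0 0 0 0.018;0.0044 0.0081 0 0 0 0.021;0.0043 0.008 0 0 0 0.024;0.004 0.0081 0 0 0 0.028;0.0039 0.0081 0 0 0 0.032;0.0037 0.0081 0 0 0 0.037;0.0034 0.0082 0 0 0 0.04;0.0032 0.0082 0 0 0 0.044;0.0028 0.0083 0 0 0 0.049 

0.0025 0.0084 0 0 0 0.053;0.0021 0.0084 0 0 0 0.057;0.0017 0.0086 0 0 0 0.06;0.0012 0.0087 0 0 0 0.061;0.0005 0.0088 0 0 0 0.053;-0.0002 0.0089 0 0 0 0.042;-0.0007 0.0089 0 0 0 0.034;-0.0011 0.0089 0 0 0 0.024;-0.0016 0.0089 0 0 0 0.017;-0.0018 0.0089 0 0 0 0.007;-0.0021 0.0088 0 0 0 0;-0.0021 0.0088 0 0 0 -0.008;-0.0023 0.0088 0 0 0 -0.017;-0.0022 0.0087 0 0 0 -0.026 

disc [[0.46, -0.072], [0.477, -0.04], [0.495, -0.008], [0.513, 0.025], [0.527, 0.058], [0.536, 0.092], [0.539, 0.126], [0.534, 0.161], [0.526, 0.197]]
head [64.0, 61.0, 61.0, 64.0, 70.0, 80.0, 93.0, 102.0, 102.0] end tcp [0.5264 0.1928 1.7453]
```

{"op": "send_rows", "data": {"rows": "0.0008 -0.0045 0 0 0 0;0.0012 -0.0075 0 0 0 0;0.0012 -0.0075 0 0 0 0;0 0 0.015 0 0 0;0 0 0.03 0 0 0;0 0 0.035 0 0 0;0 0 0 0 0 0"}}

```text
clock: 9.0
tcp_pos: [0.5738, 0.1853, 0.0877]
orientation: [-1.274, 1.083, -1.089]
contact_force: [0.2, 0.1, 0.4]
grip_width: 0.0203
```

{"op": "send_rows", "data": {"rows": "-0.008 -0.018 0 0 0 -0.05;-0.016 -0.0365 0 0 0 -0.08;-0.018 -0.0415 0 0 0 -0.08;-0.018 -0.0415 0 0 0 -0.08;-0.018 -0.0415 0 0 0 -0.08;-0.018 -0.0415 0 0 0 -0.08;-0.018 -0.041 0 0 0 -0.08;-0.014 -0.029 0 0 0 -0.0585;-0.0045 -0.012 0 0 0 -0.03;0 0 -0.03 0 0 0;0 0 -0.03 0 0 0;0 0 -0.012 0 0 0;0 0 -0.008 0 0 0;0 0 -0.003 0 0 0;0 0 0 0 0 0;0 0 0 0 0 0"}}

```text
clock: 10.6
tcp_pos: [0.438, -0.117, 0.0002]
orientation: [-0.958, 1.536, -1.533]
contact_force: [-4.1, 1.2, 9.5]
grip_width: 0.0201
```

```bash
python3 look.py g1 wrist side
```

```text
10.6 [ 4.38e-01 -1.17e-01  2.00e-04] [-4.14  1.2   9.53] 0.02011772493840314 [-0.3   0.57  0.52  2.26 -0.66  0.46  0.31]
jaw deg -25.96 down [ 0.     0.002 -1.   ]
wrist [611.8 189.7] [ 0.582  -0.1459] 0.0352
wrist [327.1 180.5] [ 0.458  -0.0804] 0.0272
wrist [321.5 161.2] [ 0.4597 -0.0708] 0.0173
side [346.2 255.9] [ 0.579  -0.1395] 0.0394
side [272.7 251.7] [ 0.4504 -0.0739] 0.0172
```

View pics/g1_wrist.png

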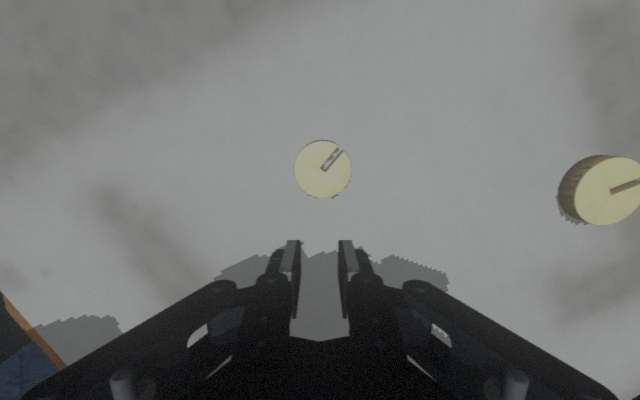

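View pics/g1_side.png

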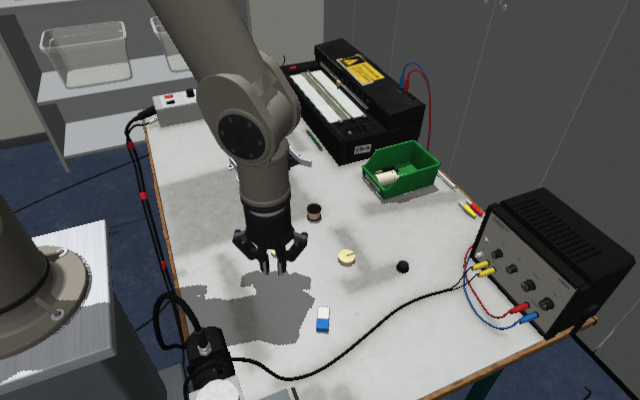

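The fingertips touch the table lightly at z≈0 (about 9 N), so I raise 3 mm. Disc C is at (323,168), about 2 mm right of the gap centre at 319, so I shift slightly right and push.

{"op": "send_rows", "data": {"rows": "0 0 0.003 0 0 0;0.0014 -0.0006 0 0 0 0;0.0031 0.0063 0 0 0 0;0.0031 0.0063 0 0 0 0;0.0031 0.0063 0 0 0 0;0.003 0.0063 0 0 0 0;0.0037 0.0082 0 0 0 -0.018;0.0038 0.0082 0 0 0 -0.015;0.0042 0.0082 0 0 0 -0.012;0.0042 0.0081 0 0 0 -0.008;0.0045 0.0082 0 0 0 -0.005;0.0045 0.0081 0 0 0 -0.002;0.0046 0.0081 0 0 0 0.002;0 0 0 0 0 0"}}

```text
clock: 12.1
tcp_pos: [0.4821, -0.0344, 0.0022]
orientation: [-0.923, 1.573, -1.573]
contact_force: [0.4, 0.1, -0.6]
grip_width: 0.0198
```

```bash
python3 look.py g2 wrist
```

```text
12.1 [ 0.4821 -0.0344  0.0022] [ 0.41  0.11 -0.6 ] 0.019802562862519073 [-0.51  0.61  0.57  2.19 -0.68  0.52  0.08]
jaw deg -29.17 down [ 0.001  0.    -1.   ]
wrist [561.9 335.2] [ 0.5793 -0.1461] 0.0381
wrist [305.9 218.3] [ 0.485  -0.0115] 0.0043
wrist [322.1 218.6] [ 0.4921 -0.0158] 0.0285
```

View pics/g2_wrist.png

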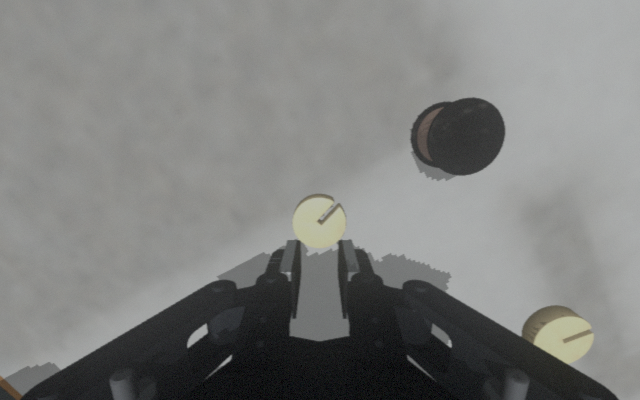

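Disc C is nested centrally at (319,221), and the bobbin at (455,140) is well to the side. I'll continue.

{"op": "send_rows", "data": {"rows": "0.0046 0.0081 0 0 0 0.004;0.0047 0.008 0 0 0 0.008;0.0046 0.0081 0 0 0 0.01;0.0046 0.0081 0 0 0 0.014;0.0044 0.008 0 0 0 0.018;0.0044 0.0081 0 0 0 0.021;0.0043 0.008 0 0 0 0.024;0.004 0.0081 0 0 0 0.028;0.0039 0.0081 0 0 0 0.032;0.0037 0.0081 0 0 0 0.037;0.0034 0.0082 0 0 0 0.04;0.0032 0.0082 0 0 0 0.044;0.0028 0.0083 0 0 0 0.049;0 0 0 0 0 0"}}

```text
clock: 13.55
tcp_pos: [0.5342, 0.0713, 0.0023]
orientation: [-1.118, 1.34, -1.339]
contact_force: [0.2, -0.2, -0.3]
grip_width: 0.02
```

```bash
python3 look.py g3 wrist
```

```text
13.55 [0.5342 0.0713 0.0023] [ 0.23 -0.19 -0.27] 0.02004589856040145 [-0.64  0.65  0.52  2.06 -0.59  0.57  0.11]
jaw deg -10.22 down [ 0.     0.001 -1.   ]
wrist [323.2 221.9] [0.538  0.0909] 0.0285
```

View pics/g3_wrist.png

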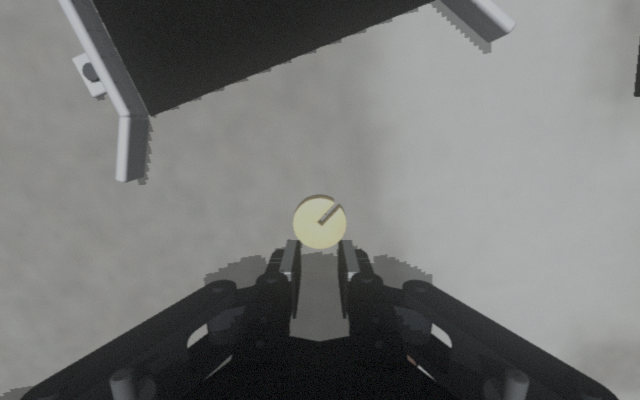

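Disc C is still nested at (319,221), with the mouth ahead between flares at (130,180) and (490,40). I'll finish its push.

{"op": "send_rows", "data": {"rows": "0.0025 0.0084 0 0 0 0.053;0.0021 0.0084 0 0 0 0.057;0.0017 0.0086 0 0 0 0.06;0.0012 0.0087 0 0 0 0.061;0.0005 0.0088 0 0 0 0.053;-0.0002 0.0089 0 0 0 0.042;-0.0007 0.0089 0 0 0 0.034;-0.0011 0.0089 0 0 0 0.024;-0.0016 0.0089 0 0 0 0.017;-0.0018 0.0089 0 0 0 0.007;-0.0021 0.0088 0 0 0 0;-0.0021 0.0088 0 0 0 -0.008;-0.0017 0.007 0 0 0 -0.012;-0.0014 0.006 0 0 0 -0.012;-0.0008 0.003 0 0 0 -0.01;-0.0006 0.0015 0 0 0 -0.008;0 0 0 0 0 0"}}

```text
clock: 15.3
tcp_pos: [0.5276, 0.192, 0.0023]
orientation: [-1.287, 1.079, -1.079]
contact_force: [0.1, -0.3, 0.4]
grip_width: 0.02
```

```bash
python3 look.py g4 wrist
```

```text
15.3 [0.5276 0.192  0.0023] [ 0.13 -0.32  0.37] 0.02003844250292204 [-0.8   0.66  0.45  2.   -0.5   0.59  0.17]
jaw deg 10.04 down [ 0. -0. -1.]
wrist [320.3 222.5] [0.523  0.2118] 0.0298
wrist [401.7 209.5] [0.5626 0.2259] 0.0332
```

View pics/g4_wrist.png

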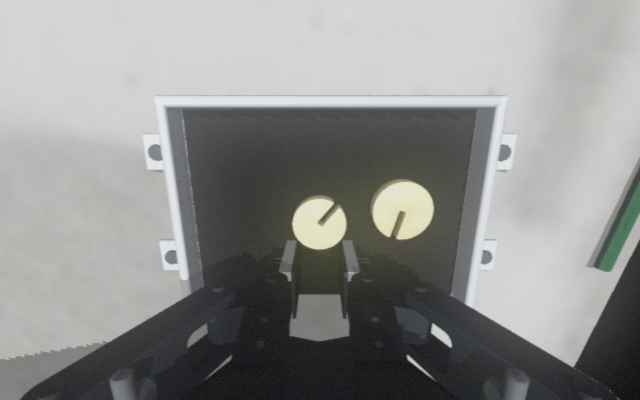

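Both A (403,210) and C (319,223) lie inside the bay. Next is B, passing the bobbin on its left.

Run:
```python
from plan import *
c=np.array([.5255,.215]);y=np.radians(10)
T=lambda a,b:tuple(c+np.array([[np.cos(y),-np.sin(y)],[np.sin(y),np.cos(y)]])@[a/1e3,b/1e3])
B=(.5783,-.1405)
h=128;st=np.array(B)-.055*np.array([np.cos(np.radians(h)),np.sin(np.radians(h))]);print("start",st.round(4))
print("turn",np.radians(h-90-10.04),T(-38,-95))
plan([B,(.505,-.03),T(-38,-95),T(-38,-8)],h,100,st,h-90,.024)
```

```text
start [ 0.6122 -0.1838]
turn 0.48799405885761454 (np.float64(0.5045738822638944), np.float64(0.11484463271249688))
to contact [-0.0191  0.0244  0.    ]
-0.0053 0.0072 0 0 0 0.015;-0.0055 0.0072 0 0 0 0.008;-0.0058 0.0071 0 0 0 0.004;-0.0058 0.007 0 0 0 -0.002;-0.006 0.007 0 0 0 -0.008;-0.006 0.007 0 0 0 -0.013;-0.0059 0.007 0 0 0 -0.018;-0.0059 0.0069 0 0 0 -0.024;-0.0058 0.007 0 0 0 -0.031;-0.0056 0.007 0 0 0 -0.036;-0.0054 0.0071 0 0 0 -0.044;-0.0052 0.0071 0 0 0 -0.051;-0.0049 0.0073 0 0 0 -0.058;-0.0046 0.0074 0 0 0 -0.065;-0.0042 0.0076 0 0 0 -0.072;-0.0036 0.008 0 0 0 -0.072;-0.0029 0.0082 0 0 0 -0.062;-0.0022 0.0084 0 0 0 -0.055;-0.0016 0.0086 0 0 0 -0.046;-0.0011 0.0088 0 0 0 -0.038 

-0.0005 0.0089 0 0 0 -0.031;-0.0001 0.009 0 0 0 -0.022;0.0002 0.009 0 0 0 -0.016;0.0005 0.0091 0 0 0 -0.008;0.0007 0.0091 0 0 0 -0.002;0.0009 0.0091 0 0 0 0.005;0.001 0.0091 0 0 0 0.012;0.0009 0.0091 0 0 0 0.019;0.001 0.009 0 0 0 0.026;0.0008 0.0091 0 0 0 0.033;0.0007 0.009 0 0 0 0.04;0.0004 0.009 0 0 0 0.044;-0.0001 0.0089 0 0 0 0.037;-0.0006 0.0089 0 0 0 0.03;-0.001 0.0089 0 0 0 0.024;-0.0013 0.0088 0 0 0 0.016;-0.0017 0.0087 0 0 0 0.008;-0.0018 0.0087 0 0 0 0.002;-0.002 0.0087 0 0 0 -0.005;-0.002 0.0086 0 0 0 -0.013 

-0.0021 0.0087 0 0 0 -0.02 

disc [[0.578, -0.14], [0.555, -0.112], [0.533, -0.084], [0.514, -0.053], [0.503, -0.021], [0.5, 0.013], [0.502, 0.049], [0.505, 0.086], [0.504, 0.122], [0.498, 0.157], [0.491, 0.192]]
head [128.0, 129.0, 126.0, 117.0, 101.0, 90.0, 85.0, 87.0, 95.0, 102.0, 101.0] end tcp [0.4936 0.1769 1.7453]
```

{"op": "send_rows", "data": {"rows": "0.0008 -0.0045 0 0 0 0;0.0012 -0.0075 0 0 0 0;0.0012 -0.0075 0 0 0 0;0 0 0.015 0 0 0;0 0 0.035 0 0 0;0 0 0.035 0 0 0;0 0 0 0 0 0;0 0 0 0 0 0"}}

```text
clock: 16.15
tcp_pos: [0.5314, 0.1729, 0.0888]
orientation: [-1.284, 1.078, -1.079]
contact_force: [0.5, -0.2, -0.4]
grip_width: 0.0199
```

{"op": "send_rows", "data": {"rows": "0.004 -0.018 0 0 0 0.028;0.009 -0.0396 0 0 0 0.054;0.009 -0.0396 0 0 0 0.054;0.009 -0.0396 0 0 0 0.054;0.009 -0.0396 0 0 0 0.054;0.009 -0.0396 0 0 0 0.054;0.009 -0.0396 0 0 0 0.054;0.009 -0.0396 0 0 0 0.054;0.009 -0.0396 0 0 0 0.054;0.005 -0.0216 0 0 0 0.028;0 0 0 0 0 0;0 0 -0.03 0 0 0;0 0 -0.03 0 0 0;0 0 -0.015 0 0 0;0 0 -0.006 0 0 0;0 0 -0.003 0 0 0;0 0 0 0 0 0;0 0 0 0 0 0"}}

```text
clock: 17.95
tcp_pos: [0.6126, -0.1841, 0.0044]
orientation: [-1.452, 0.707, -0.71]
contact_force: [-0.4, 0.2, 0.9]
grip_width: 0.0202
```

```bash
python3 look.py k1 wrist
```

```text
17.95 [ 0.6126 -0.1841  0.0044] [-0.42  0.22  0.9 ] 0.020204866690171012 [-0.06  0.72  0.35  1.81 -0.38  0.67  1.17]
jaw deg 38.01 down [ 0.002 -0.    -1.   ]
wrist [313.  162.1] [ 0.5775 -0.1457] 0.0343
```

View pics/k1_wrist.png

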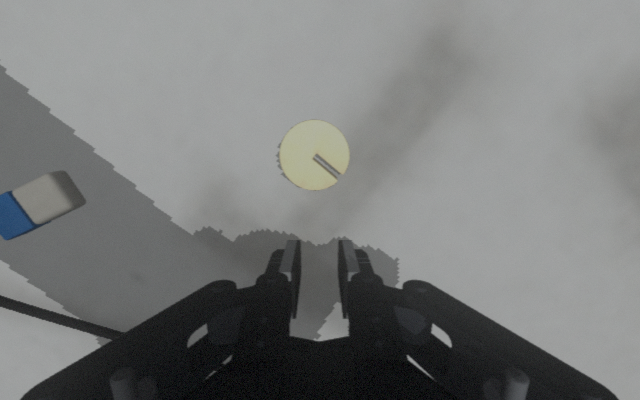

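B is at (314,155), about 2 mm left of the gap centre. I'll shift left 2 mm, lower 2 mm and push.

{"op": "send_rows", "data": {"rows": "-0.0016 -0.0012 -0.002 0 0 0;-0.0048 0.0061 0 0 0 0;-0.0048 0.0061 0 0 0 0;-0.0048 0.0061 0 0 0 0;-0.0047 0.0061 0 0 0 0;-0.0053 0.0072 0 0 0 0.015;-0.0055 0.0072 0 0 0 0.008;-0.0058 0.0071 0 0 0 0.004;-0.0058 0.007 0 0 0 -0.002;-0.006 0.007 0 0 0 -0.008;-0.006 0.007 0 0 0 -0.013;-0.0059 0.007 0 0 0 -0.018;-0.0059 0.0069 0 0 0 -0.024;0 0 0 0 0 0"}}

```text
clock: 19.4
tcp_pos: [0.5439, -0.1028, 0.0011]
orientation: [-1.442, 0.738, -0.736]
contact_force: [0.5, -0.1, -0.3]
grip_width: 0.0199
```

```bash
python3 look.py k2 wrist
```

```text
19.4 [ 0.5439 -0.1028  0.0011] [ 0.53 -0.08 -0.34] 0.019899908949747268 [-0.2   0.64  0.35  2.02 -0.4   0.56  1.06]
jaw deg 35.85 down [-0.001  0.001 -1.   ]
wrist [319.4 211.1] [ 0.5271 -0.0811] 0.0352
```

View pics/k2_wrist.png

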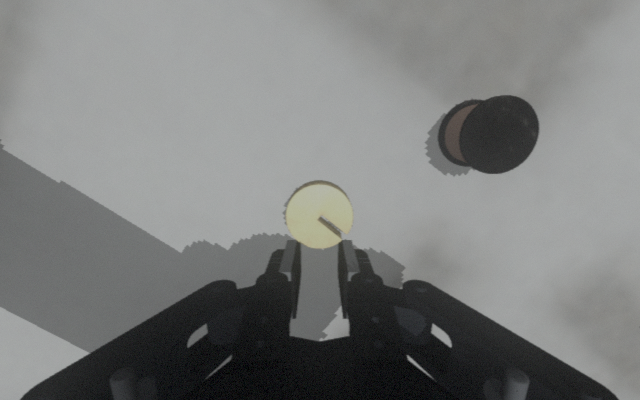

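B is nested at (320,215) and the bobbin stands off to the right at (490,135). I'll raise 1 mm and go on past it.

{"op": "send_rows", "data": {"rows": "-0.0058 0.007 0.001 0 0 -0.031;-0.0056 0.007 0 0 0 -0.036;-0.0054 0.0071 0 0 0 -0.044;-0.0052 0.0071 0 0 0 -0.051;-0.0049 0.0073 0 0 0 -0.058;-0.0046 0.0074 0 0 0 -0.065;-0.0042 0.0076 0 0 0 -0.072;-0.0036 0.008 0 0 0 -0.072;-0.0029 0.0082 0 0 0 -0.062;-0.0022 0.0084 0 0 0 -0.055;-0.0016 0.0086 0 0 0 -0.046;-0.0011 0.0088 0 0 0 -0.038;0 0 0 0 0 0"}}

```text
clock: 20.75
tcp_pos: [0.4982, -0.0108, 0.0023]
orientation: [-1.207, 1.211, -1.211]
contact_force: [-1.2, 0.4, -0.0]
grip_width: 0.0201
```

```bash
python3 look.py k3 wrist
```

```text
20.75 [ 0.4982 -0.0108  0.0023] [-1.24  0.39 -0.02] 0.020071258964301546 [-0.51  0.61  0.52  2.15 -0.61  0.52  0.47]
jaw deg -0.18 down [ 0.  0. -1.]
wrist [319.5 210.7] [0.4967 0.0155] 0.0355
```

View pics/k3_wrist.png

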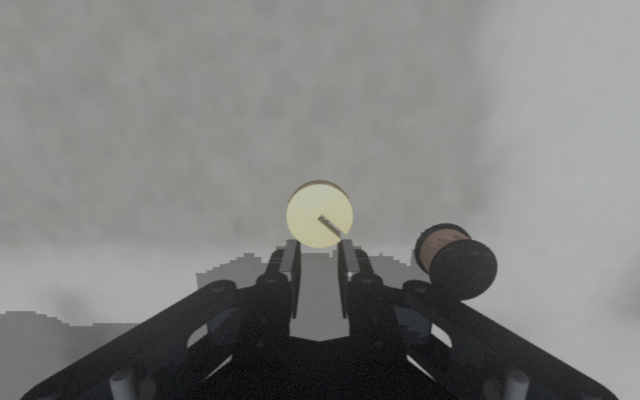

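Run:
```python
import pickle
from h import *
f=pickle.load(open("f2.pkl","rb"))["side"]
j=np.array([np.cos(np.radians(13)),np.sin(np.radians(13)),0])
for s in (-.035,-.045,-.055):
  for z in(.03,.045,.06,.075): print(s,z,((proj(f,np.array([.6741,-.0577,0])+s*j+[0,0,z])[0]-[290,120])*5).round())
w=pickle.load(open("k3.pkl","rb"))["wrist"]
for s in(.035,.045,.055,.065):
  for z in(.03,.045,.06): print("w",s,z,proj(w,np.array([.4982+s,-.0108,z]))[0].round())
print(proj(w,[[.563,-.007,0],[.563,-.007,.024]]))
```

```text
-0.035 0.03 [338. 469.]
-0.035 0.045 [340. 443.]
-0.035 0.06 [343. 416.]
-0.035 0.075 [346. 388.]
-0.045 0.03 [319. 479.]
-0.045 0.045 [322. 452.]
-0.045 0.06 [324. 425.]
-0.045 0.075 [326. 398.]
-0.055 0.03 [301. 489.]
-0.055 0.045 [303. 462.]
-0.055 0.06 [305. 435.]
-0.055 0.075 [307. 407.]
w 0.035 0.03 [401. 283.]
w 0.035 0.045 [411. 303.]
w 0.035 0.06 [424. 329.]
w 0.045 0.03 [423. 283.]
w 0.045 0.045 [436. 303.]
w 0.045 0.06 [453. 329.]
w 0.055 0.03 [445. 283.]
w 0.055 0.045 [461. 303.]
w 0.055 0.06 [481. 329.]
w 0.065 0.03 [468. 283.]
w 0.065 0.045 [486. 303.]
w 0.065 0.06 [510. 329.]
[[441.01955058 247.76751507]
 [461.91080061 269.18367569]]
```

The linkage is about 70 mm up at the bobbin's offset, well over its 24 mm height, and the bobbin projects exactly where first measured. I'll continue.

{"op": "send_rows", "data": {"rows": "-0.0005 0.0089 0 0 0 -0.031;-0.0001 0.009 0 0 0 -0.022;0.0002 0.009 0 0 0 -0.016;0.0005 0.0091 0 0 0 -0.008;0.0007 0.0091 0 0 0 -0.002;0.0009 0.0091 0 0 0 0.005;0.001 0.0091 0 0 0 0.012;0.0009 0.0091 0 0 0 0.019;0.001 0.009 0 0 0 0.026;0 0 0 0 0 0"}}

```text
clock: 21.8
tcp_pos: [0.5027, 0.0715, 0.0022]
orientation: [-1.2, 1.223, -1.222]
contact_force: [0.1, 0.4, 0.1]
grip_width: 0.0197
```

```bash
python3 look.py k4 wrist
```

```text
21.8 [0.5027 0.0715 0.0022] [0.13 0.44 0.09] 0.019729090585934164 [-0.68  0.63  0.54  2.13 -0.63  0.54  0.31]
jaw deg -1.02 down [ 0.     0.001 -1.   ]
wrist [318.8 211. ] [0.5012 0.0976] 0.0352
```

View pics/k4_wrist.png

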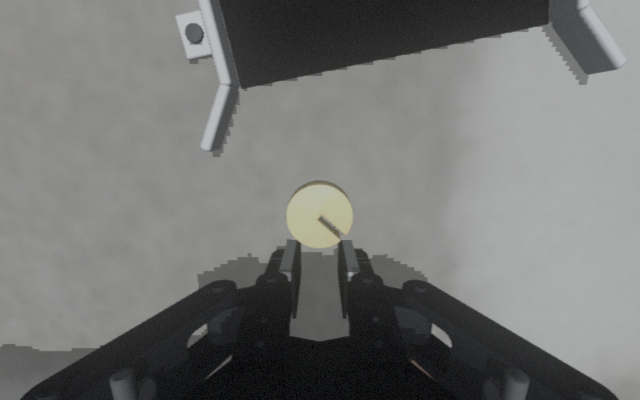

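B is nested at (320,215), with the left flare tip at (208,150) clear to the left. Final push.

{"op": "send_rows", "data": {"rows": "0.0008 0.0091 0 0 0 0.033;0.0007 0.009 0 0 0 0.04;0.0004 0.009 0 0 0 0.044;-0.0001 0.0089 0 0 0 0.037;-0.0006 0.0089 0 0 0 0.03;-0.001 0.0089 0 0 0 0.024;-0.0013 0.0088 0 0 0 0.016;-0.0017 0.0087 0 0 0 0.008;-0.0018 0.0087 0 0 0 0.002;-0.002 0.0087 0 0 0 -0.005;-0.0016 0.007 0 0 0 -0.013;-0.0012 0.005 0 0 0 -0.012;-0.0008 0.003 0 0 0 -0.008;-0.0004 0.0015 0 0 0 0;0 0 0 0 0 0"}}

```text
clock: 23.35
tcp_pos: [0.4918, 0.1748, 0.0023]
orientation: [-1.287, 1.08, -1.08]
contact_force: [-0.4, -0.2, 0.1]
grip_width: 0.0199
```

```bash
python3 look.py k5 wrist
```

```text
23.35 [0.4918 0.1748 0.0023] [-0.38 -0.16  0.07] 0.01994048259407304 [-0.86  0.63  0.51  2.1  -0.59  0.55  0.26]
jaw deg 10.0 down [ 0. -0. -1.]
wrist [319.9 216.9] [0.4866 0.1975] 0.0364
wrist [395.5 200.7] [0.5226 0.2127] 0.0296
wrist [481.3 189.7] [0.5634 0.2257] 0.0337
```

View pics/k5_wrist.png

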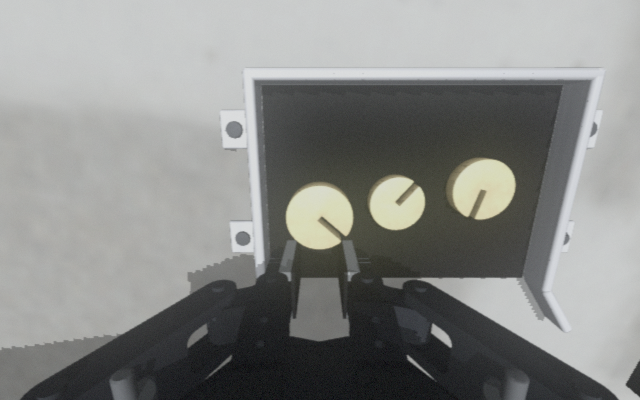

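All three discs are on the dark floor at (320,216), (397,202) and (481,189), clear of the mouth edge at row 277. I'll back out, rise, move aside and check.

{"op": "send_rows", "data": {"rows": "0.0006 -0.003 0 0 0 0;0.0012 -0.007 0 0 0 0;0.0014 -0.008 0 0 0 0;0 0 0.015 0 0 0;0 0 0.04 0 0 0;0 0 0.045 0 0 0;0 0 0.045 0 0 0;0 0 0.045 0 0 0;0 -0.04 0.02 0 0 0;0 -0.04 0 0 0 0;0 -0.03 0 0 0 0;0 0 0 0 0 0;0 0 0 0 0 0;0 0 0 0 0 0"}}

```text
clock: 24.8
tcp_pos: [0.495, 0.0477, 0.2126]
orientation: [-1.287, 1.079, -1.079]
contact_force: [-0.6, -0.5, 0.1]
grip_width: 0.0201
```

```bash
python3 look.py m1 wrist side scene
python3 - <<'E'
import pickle
from h import *
f=pickle.load(open("m1.pkl","rb"))
im=cv2.resize(f["side"]["pixels"][110:350,200:450,::-1],None,fx=2.4,fy=2.4,interpolation=cv2.INTER_CUBIC);cv2.imwrite("pics/m1s.png",im)
c=np.array([.5255,.215]);y=np.radians(10);M=np.array([[np.cos(y),np.sin(y)],[-np.sin(y),np.cos(y)]])
for n in f:
  for b in brass(f[n],.0045):
    q=M@(b[2]-c)*1e3
    if abs(q[0])<80 and abs(q[1])<80: print(n,"own mm",q.round(1))
E
```

```text
24.8 [0.495  0.0477 0.2126] [-0.63 -0.55  0.07] 0.020117262589284396 [-0.93  0.26  0.84  2.03 -0.24  0.95  0.22]
jaw deg 10.06 down [ 0.     0.001 -1.   ]
wrist [337.2  43. ] [0.486 0.202] 0.0344
wrist [377.3  38.5] [0.528  0.2139] 0.0272
wrist [412.8  29.7] [0.5637 0.2289] 0.0311
side [257.1 164.9] [0.5043 0.2108] 0.0683
side [277.5 155.1] [0.5642 0.2306] 0.033
scene [263.1 267.2] [0.4889 0.1993] 0.0473
scene [243.1 262.3] [0.5235 0.2134] 0.0394
scene [222.4 256.4] [0.5627 0.2272] 0.0425
wrist own mm [-41.2  -5.9]
wrist own mm [ 2.3 -1.5]
wrist own mm [40.   7.1]
side own mm [-21.6  -0.5]
side own mm [40.8  8.6]
scene own mm [-38.8  -9.1]
scene own mm [-2.2 -1.2]
scene own mm [38.8  5.6]
```

View pics/m1_wrist.png

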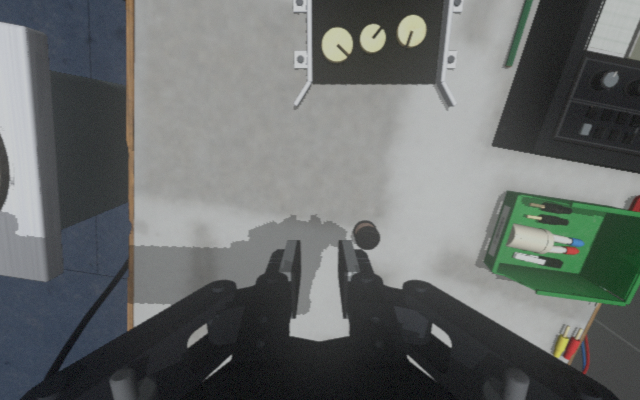

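View pics/m1s.png

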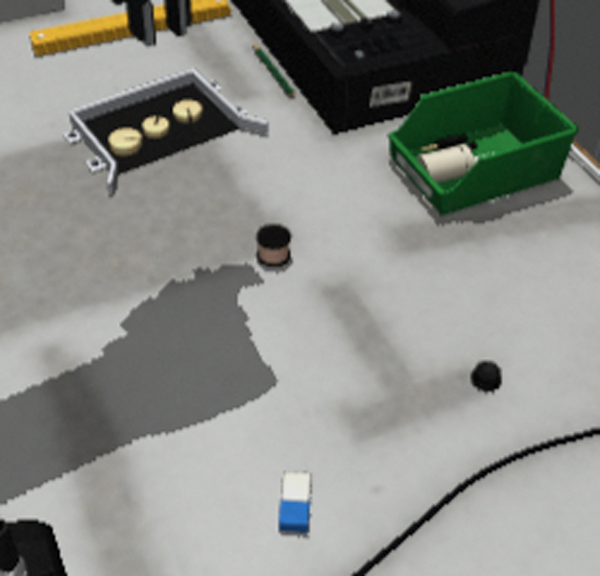

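View pics/m1_scene.png

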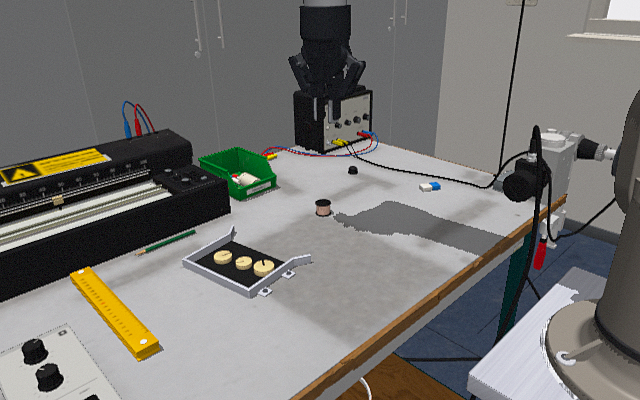

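All three discs lie flat inside the bay in every view. The bobbin (323,208), cap (353,170) and eraser (430,187) show at the same scene pixels as at the start, and the arm is clear at z = 0.21. Handing in.

```bash
python3 -c "
from bench import r
print(r.get_obs()['qvel'].round(3)); print(r.hand_in())"
```

```text
[ 0.002  0.003  0.002  0.002 -0.001 -0.002  0.   ]
the job is handed in; nothing more can be done
None
```

I swept all three brass weights through the mouth of the bay, one at a time. They sat in a 20 mm notch between the fingertips and were neither gripped nor lifted. The job was handed in at about 25 s on the robot's clock.

**Last checks:**
- **Discs:** All three lie flat inside the bay, with centres at about (-39,-9), (-2,-1) and (39,6) mm in the bay's axes. Every edge is more than 10 mm from the walls and more than 20 mm inside the mouth line. In the side view two discs merged into one blob, so that view measured only one disc separately. The other two figures come from the scene and wrist views, which agree to about 5 mm.
- **Bystanders:** The bobbin, eraser and black cap show at their starting pixels in the scene view, judged by eye.
- **Arm:** It stopped still and clear of everything at 0.21 m above the table. The highest force seen was about 10 N, when the fingertips briefly touched the table while lowering behind the second disc.

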